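# Drop a spent battery through the spring flap without a slam

### The job

Lay the spent block battery on the steel flap in the top of the green battery box and let go of it. Then push the red paddle down so that the flap tips and the battery slides into the box, and ease the paddle back up against its spring until the flap is shut, never letting it snap back. Leave the amber relay where it stands.

Things in the scene. Friction and masses are not known exactly. Their poses are not given: they have to be found in the camera images.
- battery: Spent block battery lying flat on the table: black case with a copper-coloured band and two snap terminals at its +x end; 48 mm long (its x, of which the last 3 mm are the terminals), 26 mm wide (its y), 17 mm thick (its z, up). About 46 g. Origin at the centre of its underside. Any yaw.
- bin: Fixed green metal box, 180 (x) by 150 (y) by 170 mm high, battery picture on the -x side, which faces the robot (yaw within 0.25 rad). Origin: centre of its underside, z up. Flush in its top lies a steel flap 113 (x) by 134 mm (y), top centre at (5, 0, 170) mm; hinge along its far edge, axis along y through (65, 0, 167) mm; its -x edge tips down into the box. A 35 mm fixed ledge lies before it.
- paddle (a point): Top centre of the red paddle: a 6 mm plate, 90 (x) by 44 mm (y), outside the box's +y wall with a 33 mm gap and free space below. It is fixed to the flap's axle, 80 mm towards -x from it, and moves with the flap; when shut it is level at (-15, 130, 170) mm in the box's frame. Shut fingers can press straight down 15 mm nearer the hinge than this point; it gives 50 to 80 mm there.
- flap (a joint): Angle of flap and paddle, rad: 0 shut (level), 0.9 fully down. A spring shuts it: 0.39 N m at 0, 0.66 at 0.9, so the paddle takes 4 to 8 N. The battery's weight does not open it; the battery slides at 0.45 to 0.65, 0.8 is surely enough. Let go, it slams at over 10 rad/s. It follows fingers that rise slowly (2 s or so) and then shuts softly; over 3 rad/s while closing is a slam.
- relay: Good plug-in relay standing on the table, not to be moved: amber see-through case on a grey foot, 28 mm (x) by 22 mm (y), 36 mm high, 37 g. Origin at the centre of its underside.
Mind the look-alikes: they are no part of the job. What is shaped like the battery but blue, pink or white is not meant.

How it is judged (in metres and radians):
On the way, in this order (a step that is already met when the one before it is completed fails the run):
1. the battery lies still on the shut flap, let go of by the fingers (x of battery in the frame of bin between -0.06 and 0.07 m and y of battery in the frame of bin between -0.072 and 0.072 m and z of battery in the frame of bin between 0.15 and 0.2 m and value of joint flap below 0.12 rad and contact force between battery and the fingers below 0.05 N and linear speed of battery below 0.03 m/s), for 0.2 s.
2. the flap is then pushed down far enough to tip the battery off (over 0.4 rad) (value of joint flap above 0.4 rad), for 0.05 s.
At the end, for the whole second after the job is handed in: The battery lies at rest inside the box (its origin less than 90 mm above the box's underside), the flap is shut (under 0.05 rad) and the relay is within 30 mm of where it stood (x of battery in the frame of bin between -0.09 and 0.09 m and y of battery in the frame of bin between -0.075 and 0.075 m and z of battery in the frame of bin below 0.09 m and linear speed of battery below 0.02 m/s and value of joint flap below 0.05 rad and distance of relay from where it was at the start of the episode below 0.03 m); the robot touches nothing.
It fails at once if the flap snapped shut (closing faster than 3 rad/s) (velocity of joint flap below -3 rad/s).
It fails at once if the relay was moved by more than 30 mm (distance of relay from where it was at the start of the episode above 0.03 m).
It also fails if it takes over 54 s, if anything falls off the work surface, if the arm or the gripper's body presses on something with over 40 N, if the wrist force passes 120 N, or if a joint passes its speed limit or range.

### The arm

A 6-joint arm with a two-finger parallel gripper is mounted at the origin on the work surface. World frame = base frame: x ahead of the robot, y to its left, z up, the work surface at z = 0. Lengths are in mm, angles in degrees, forces in N, time in s.
With the tool pointing down it reaches from about 350 to 850 mm from the base axis. Payload 8.1 kg.
Tool frame: the origin (TCP) lies on the centre line of the jaws, within the pads' length; the fingertips stand 19 mm ahead of it and the grasp point (between the pads) is the TCP; y points along the fingers, z is the direction in which the jaws open and shut, and the axes are right-handed (so a half turn about y gives the same grasp; the last joint's range is limited). The gripper opens to 85 mm and grips with 20 to 120 N. Pads are 22 mm wide; open, the fingers measure 114 mm over their backs; the gripper's body (76 mm by 85 mm) begins 54 mm behind the grasp point. The pads swing forward as they close: fully open they stand 13 mm farther back than shut.
Start: joints at [59.966, 7.471, 85.268, -0, 87.261, -4.893], TCP at [254.892, 543.172, 250.292] pointing down, gripper open.
Joint ranges: [-169.43, 169.43], [-51.17, 129.36], [1.28, 143.12], [-76.62, 256.62], [0, 156.53], [-152.29, 152.29]. Speed limits (degrees/s): [136.94, 136.94, 159.86, 180, 180, 180].

### API

Orientations are given as [roll, pitch, yaw] about the fixed x, y, z axes, in that order (R = Rz(yaw) Ry(pitch) Rx(roll)).
In Python, from bench import * gives the robot as it stands.
- The arm moves only by the shell command python3 -m crank 'ROWS' [FORCE]. ROWS is JSON, a list of rows, each a list of 7 numbers: the shift along the tool's x, y, z in mm, then the turn, a rotation vector about the tool's x, y, z in rad, then the closure, from 0 (fully open) to 1 (shut). A call has 1 to 12 rows; each row is the pose to reach, as a shift and turn from the pose commanded when the call began, along the tool's axes at that moment; what a row does not reach only later rows make up. A row lasts 1/8 s, in which the tool goes at most 62.5 mm and 10.7 degrees, less where a joint would pass 70% of its speed; a pose out of reach is approached as far as the arm can. A call with a gripper value outside its range is refused whole. The fingers move at their own pace and stop on an object; FORCE is the grip in N (left out, the last holds). Time passes only in rows, so rows that repeat a pose let the fingers close. It gives the time, the measured TCP pose, the force and the opening at its end, in the units of the state.
- sense(): the state, without advancing time (a new reading comes with each control period).
- snapshot(name): name is "side" or "top" or "wrist"; returns (picture, depth): 480x640x3 uint8, red, green, blue; 480x640 float32, mm along the optical axis (not along the pixel's ray), 0 where there is no reading.
- camera_model(name): a dict with "K" (3x3 intrinsics, pixels), "distortion" ([k1, k2, p1, p2, k3] as OpenCV has them; the pictures are not rectified), "R" (3x3) and "t" (3): a world point X has camera coordinates R X + t; the wrist camera has in their place "hand_eye" (4x4, takes a point from camera to tool coordinates, whose origin is the TCP and whose axes are the tool frame's). Camera axes: x right, y down, z forward; pixel columns grow to the right and rows downward; lengths in mm; the calibration is good to about 2 mm. A picture is of the moment at which its call begins: read the wrist's pose just before it. camera_model takes no time and is no camera call.
- hand_in(): hands the job in, once; it reports no verdict.
The state is a dict: "time": time; "joint_pos": joint angles; "qd": joint speeds; "joint_efforts": joint torques, N m; "tool_pos": TCP position; "tcp_rot": TCP orientation; "ft_force": force on the tool from outside, world axes, zero at the start; "wrist_torque": the same for the moment, N m; "finger_gap": finger opening in mm.
Only numpy, scipy, OpenCV 4.12 (cv2) and the standard library are available. Lean on these libraries where they do the work, as an engineer would, in place of code of your own. Each camera call takes 0.05 s, during which the arm holds its last target.

## Working session

There is one attempt and no reset: what is moved stays moved. The work goes in short steps, Python scripts to look and compute and a shell command to move; the robot and the scene stay as the last step left them, time stands still between calls to the robot, and variables do not carry over. Pictures are saved under pics/ and viewed, and the job is handed in when it is done.

```bash
mkdir -p pics; ls
python3 - <<'E'
from bench import *
import cv2, numpy as np
print(sense())
for n in ("side","top"):
    p,d=snapshot(n)
    cv2.imwrite(f"pics/{n}0.png",p[:,:,::-1]); np.save(f"pics/{n}0.npy",d)
    m=camera_model(n); print(n,{k:np.round(np.array(v),4).tolist() for k,v in m.items()})
s=sense()
p,d=snapshot("wrist"); cv2.imwrite("pics/wrist0.png",p[:,:,::-1]); np.save("pics/wrist0.npy",d)
print({k:np.round(np.array(v),4).tolist() for k,v in camera_model("wrist").items()})
E
```

```text
pics
{'time': 0.0, 'joint_pos': array([ 5.99658939e+01,  7.51415722e+00,  8.53305519e+01,  6.34170200e-04,
        8.72601529e+01, -4.89319419e+00]), 'qd': array([-0.04449065,  0.04325117,  0.14675368,  0.04800146, -0.05623055,
       -0.12823824]), 'joint_efforts': array([-1.07483993e-03, -5.69400108e+01, -5.00553703e+01, -2.17443526e-04,
        1.50640908e-02,  5.03175272e-05]), 'tool_pos': array([254.62712576, 542.72364929, 249.2421023 ]), 'tcp_rot': array([-9.01044258e+01,  9.57565445e-03, -2.51409516e+01]), 'ft_force': array([ 0.12610499,  0.0534829 , -0.70120634]), 'wrist_torque': array([-0.00391087, -0.05807575, -0.03814435]), 'finger_gap': 85.61496005195495}
side {'K': [[580.4059, 0.0, 310.2064], [0.0, 580.4059, 233.7752], [0.0, 0.0, 1.0]], 'distortion': [-0.0338, 0.0, 0.0, 0.0, 0.0], 'R': [[-0.9923, -0.1234, 0.0134], [-0.0829, 0.5789, -0.8111], [0.0923, -0.806, -0.5847]], 't': [574.3498, 100.238, 1104.3384]}
top {'K': [[453.0863, 0.0, 312.5535], [0.0, 453.0863, 234.5994], [0.0, 0.0, 1.0]], 'distortion': [-0.1115, 0.0, 0.0, 0.0, 0.0], 'R': [[0.0061, -0.9998, 0.0203], [-0.9907, -0.0088, -0.136], [0.1362, -0.0193, -0.9905]], 't': [88.1965, 569.7543, 842.2529]}
{'K': [[350.3327, 0.0, 320.3105], [0.0, 350.3327, 240.8136], [0.0, 0.0, 1.0]], 'distortion': [0.023, 0.0, 0.0, 0.0, 0.0], 'hand_eye': [[-0.0004, 0.949, 0.3154, -80.6158], [-0.0003, -0.3154, 0.949, -122.8288], [1.0, 0.0002, 0.0004, -1.4131], [0.0, 0.0, 0.0, 1.0]]}
```

View pics/side0.png

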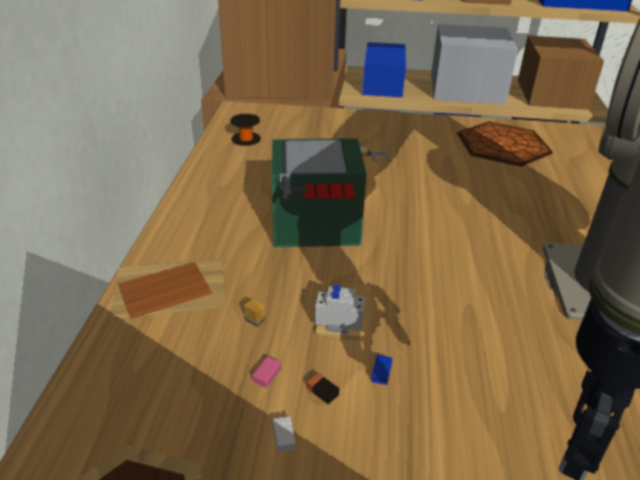

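View pics/top0.png

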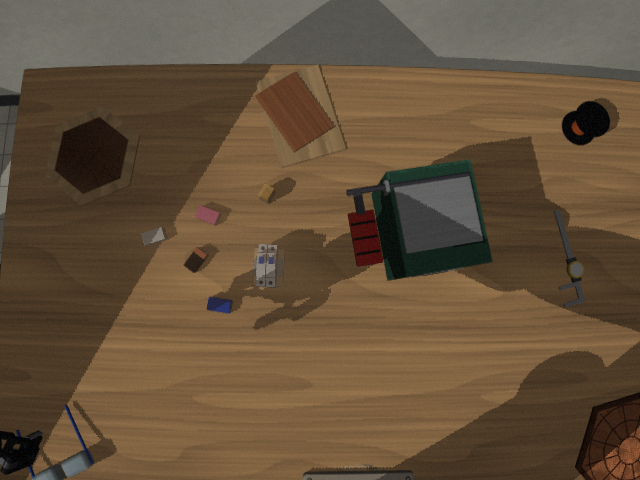

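View pics/wrist0.png

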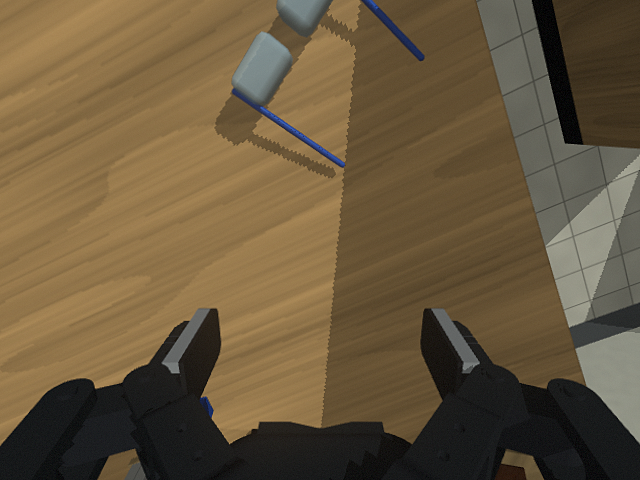

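Top view: black/copper block at (195,259), pink at (208,214), white at (152,236) and blue at (219,305). The amber relay is at (266,192), a grey block at (266,265), and the green box around (432,220) with its red paddle at (365,237). The side view has the black/copper block at (322,388). I'll check these in a close crop and measure.

```bash
cat > h.py <<'E'
from bench import *
import cv2, numpy as np
from scipy.spatial.transform import Rotation as Rn
def toR(rpy): return Rn.from_euler('xyz',rpy,degrees=True).as_matrix()
def pix2world(name,u,v,depth,m=None,pose=None):
    """depth mm along optical axis (scalar/array)"""
    m=m or camera_model(name); K=np.array(m['K']);D=np.array(m['distortion'],float)
    n=cv2.undistortPoints(np.array([[u,v]],float).reshape(-1,1,2) if np.isscalar(u) else np.stack([u,v],-1).astype(float).reshape(-1,1,2),K,D).reshape(-1,2)
    d=np.asarray(depth,float).reshape(-1)
    c=np.c_[n*d[:,None],d]
    if name=='wrist':
        H=np.array(m['hand_eye']); t=c@H[:3,:3].T+H[:3,3]
        R,p=pose; return t@R.T+p
    return (c-np.array(m['t']))@np.array(m['R'])
def pixplane(name,u,v,z,m=None,pose=None):
    a=pix2world(name,u,v,np.full(np.size(u),100.),m,pose); b=pix2world(name,u,v,np.full(np.size(u),1000.),m,pose)
    k=(z-a[:,2])/(b[:,2]-a[:,2]); return a+k[:,None]*(b-a)
def proj(name,X,m=None,pose=None):
    m=m or camera_model(name);X=np.atleast_2d(X).astype(float)
    if name=='wrist':
        H=np.array(m['hand_eye']);R,p=pose; t=(X-p)@R; c=(t-H[:3,3])@H[:3,:3]
    else: c=X@np.array(m['R']).T+np.array(m['t'])
    return cv2.projectPoints(c,np.zeros(3),np.zeros(3),np.array(m['K']),np.array(m['distortion'],float))[0].reshape(-1,2)
E
python3 - <<'E'
import cv2
t=cv2.imread('pics/top0.png'); s=cv2.imread('pics/side0.png')
a=cv2.resize(t[170:320,130:290],None,fx=5,fy=4.0*1.25,interpolation=cv2.INTER_CUBIC)[:600,:800]
cv2.imwrite('pics/c1.png',cv2.resize(t[200:320,130:290],(800,600),interpolation=cv2.INTER_CUBIC))
cv2.imwrite('pics/c2.png',cv2.resize(s[280:460,220:460],(800,600),interpolation=cv2.INTER_CUBIC))
cv2.imwrite('pics/c3.png',cv2.resize(t[150:290,335:505],(728,600),interpolation=cv2.INTER_CUBIC))
E
```

```text
(no output)
```

View pics/c1.png

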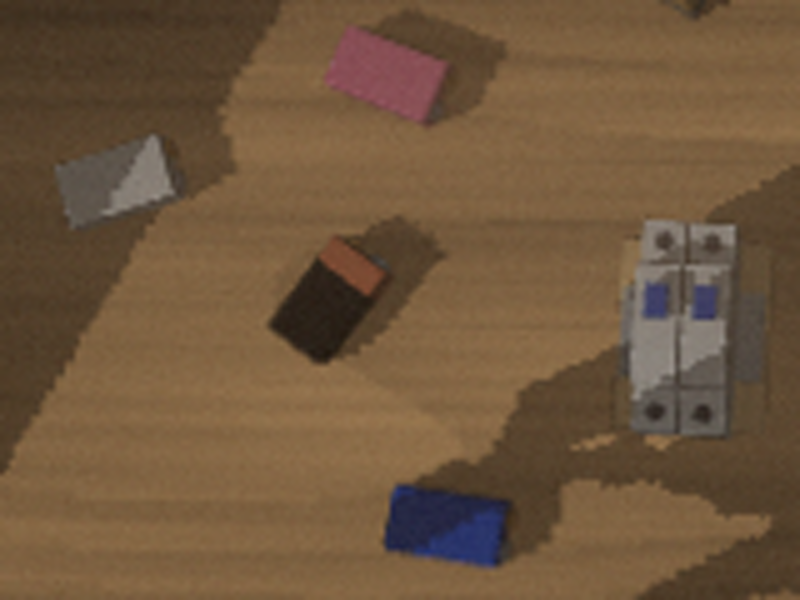

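View pics/c2.png

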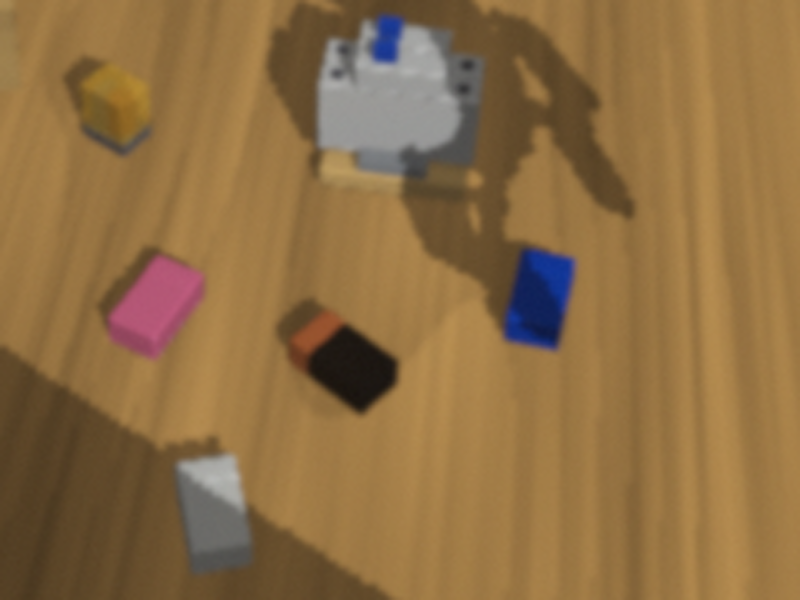

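View pics/c3.png

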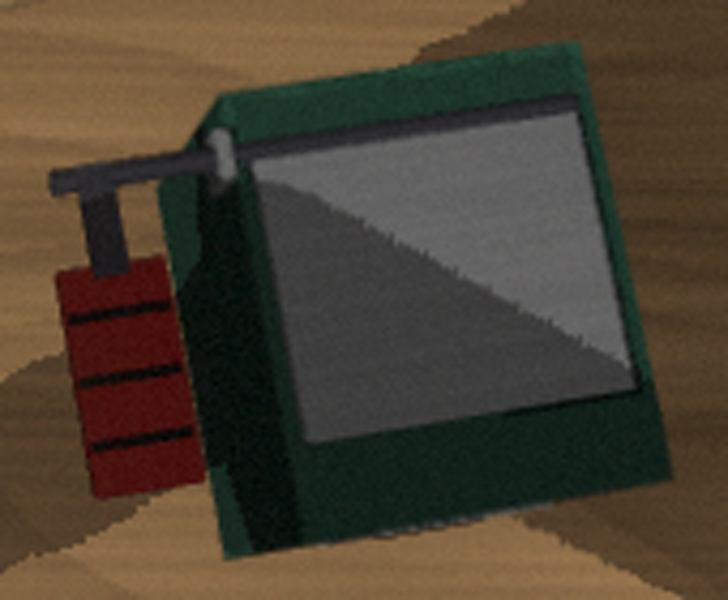

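Run:
```python
from h import *
from scipy.optimize import least_squares
m=camera_model('top'); print('cam',-np.array(m['R']).T@np.array(m['t']))
c1=lambda a:(np.array(a)/5+[130,200])
c3=lambda a:(np.array(a)/[4.282,4.286]+[335,150])
b=c1([(335,237),(388,272),(322,362),(270,325)])-0.4
P=pixplane('top',b[:,0],b[:,1],17,m); print('batt top corners',P.round(1).tolist(), P.mean(0).round(1))
d=P[:2].mean(0)-P[2:].mean(0); print('len',np.linalg.norm(d),'yaw',np.degrees(np.arctan2(d[1],d[0])))
d=P[0]-P[1]+P[3]-P[2]; d/=2; print('wid',np.linalg.norm(d),np.degrees(np.arctan2(d[1],d[0]))-90)
# bin
obj=np.array([(30,152,170),(30,108,170),(-60,108,170),(-60,152,170),(-51.5,67,170),(-51.5,-67,170)],float)
px=c3([(55,270),(165,255),(205,483),(95,498),(305,443),(637,387)])-0.4
def bx(p,o): 
    R=toR([0,0,np.degrees(p[2])]); return o@R.T+[p[0],p[1],p[3] if len(p)>3 else 0]
f=lambda p:(proj('top',bx(p,obj),m)-px).ravel()
r=least_squares(f,[600,-150,0.1]); print(r.x, np.degrees(r.x[2])); print(r.fun.round(1))
# depth check
D=np.load('pics/top0.npy')
for uv in [(430,230),(460,200),(365,237),(420,262)]:
    print(uv,D[uv[1],uv[0]],pix2world('top',*uv,D[uv[1],uv[0]],m).round(1))
print(D[258:262,194:198])
o=c3([]) if 0 else None
for uv in [(195,261),(266,192)]:
    print(uv,pix2world('top',*uv,D[uv[1],uv[0]],m).round(1))
```

```text
cam [449.21998323 109.44001942 909.95216311]
batt top corners [[545.0, 322.3, 17.0], [531.3, 300.6, 17.0], [495.4, 325.6, 17.0], [509.8, 347.0, 17.0]] [520.4 323.9  17. ]
len 43.43179083193546 yaw -34.914105019325405
wid 25.7291721727065 -33.1140187710085
[ 5.83704447e+02 -1.17530894e+02  1.66517821e-01] 9.540768374207802
[-0.1  0.2  0.1 -0.3  0.4 -0.4 -0.1  0.4  0.3 -0.1 -0.6  0.3]
(430, 230) 750.7352 [[ 560.2 -101.   171.4]]
(460, 200) 759.6254 [[ 612.4 -155.   170.6]]
(365, 237) 747.4129 [[547.6   8.4 170.9]]
(420, 262) 743.29816 [[506.7 -82.7 171.2]]
[[887.8544  889.06903   0.      887.2766 ]
 [888.9326  890.76434 888.1716  887.4362 ]
 [886.2063  889.269   887.7376  890.51984]
 [886.47614 888.14874 887.6076  885.85095]]
(195, 261) [[517.  324.1  18.4]]
(266, 192) [[652.9 184.6  38.2]]
```

What could be taken for the battery (top view): pink (208,214), white (152,236), blue (219,305), black/copper (195,260). The description says black case with a copper band, so I choose (195,260), and crop c1 confirms it. The paddle and flap fit gives the box at (583.7, -117.5) with a yaw of 9.5°. Next I'll hover over the battery.

```bash
cat >> h.py <<'E'
def delta(target,yaw,cmd,cyaw):
    """tool-frame shift & turn (rotvec) from pose cmd,cyaw (tool straight down) to target,yaw"""
    R0=toR([-90,0,cyaw]);R1=toR([-90,0,yaw])
    return (R0.T@(np.array(target,float)-np.array(cmd,float))).round(1),Rn.from_matrix(R0.T@R1).as_rotvec().round(3)
E
python3 - <<'E'
from h import *
print(delta([520.4,323.9,140],-34,[254.9,543.2,250.3],-25.14))
E
```

```text
(array([333.5, 110.3, -85.7]), array([0.   , 0.155, 0.   ]))
```

```bash
python3 -m crank '[[40,0,-10,0,0.02,0,0],[90,15,-23,0,0.05,0,0],[145,35,-37,0,0.08,0,0],[200,60,-51,0,0.11,0,0],[250,80,-64,0,0.13,0,0],[300,100,-77,0,0.155,0,0],[325,108,-84,0,0.155,0,0],[333.5,110,-86,0,0.155,0,0],[333.5,110,-86,0,0.155,0,0]]'
python3 - <<'E'
from h import *
s=sense(); print(s['time'],s['tool_pos'],s['tcp_rot'])
p,d=snapshot('wrist'); cv2.imwrite('pics/w1.png',p[:,:,::-1]); np.save('pics/w1.npy',d)
s2=sense(); print(s2['tool_pos'],s2['tcp_rot'])
np.savez('pics/w1pose.npz',p=(s['tool_pos']+s2['tool_pos'])/2,r=s['tcp_rot'])
E
```

```text
time: 1.27
tool_pos: [520.1, 323.8, 140.3]
tcp_rot: [-90.0, 0.0, -34.1]
ft_force: [-0.5, 0.0, -0.5]
finger_gap: 85.9
1.275 [520.13369226 323.79195921 140.31308665] [-9.00051959e+01  2.40714952e-02 -3.40514246e+01]
[519.84237613 324.37510819 140.65369371] [-8.99780441e+01  1.31842099e-02 -3.40002774e+01]
```

View pics/w1.png

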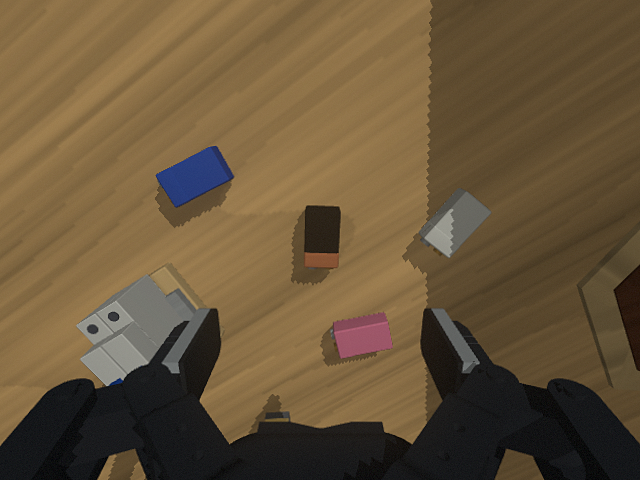

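The wrist view shows the black/copper block at about (322,237), nearly square to the jaws, with pink at (362,335), blue at (195,177) and white at (455,224). I'll crop it for the corners.

Run:
```python
import cv2
t=cv2.imread('pics/w1.png')
cv2.imwrite('pics/w1c.png',cv2.resize(t[190:290,270:370],(600,600),interpolation=cv2.INTER_CUBIC))
```

```text
(no output)
```

View pics/w1c.png

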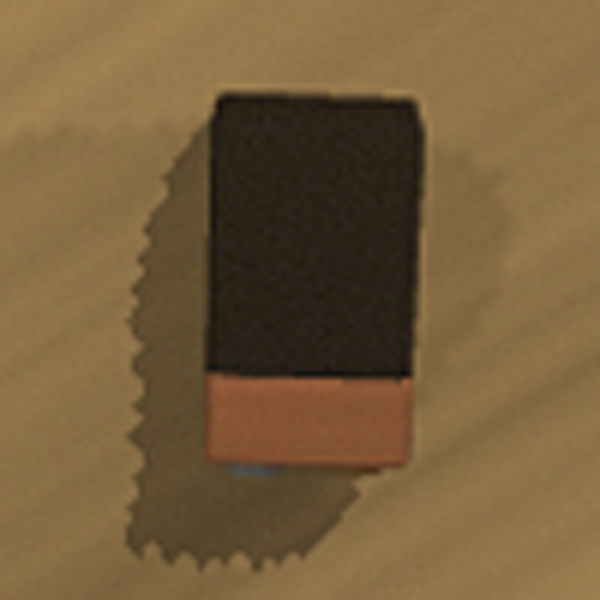

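Run:
```python
from h import *
z=np.load('pics/w1pose.npz'); pose=(toR(z['r']),z['p']); m=camera_model('wrist')
c=np.array([(212,95),(417,100),(411,466),(205,464)])/6+[270,190]-0.4
top=pixplane('wrist',c[:,0],c[:,1],17,m,pose); bot=pixplane('wrist',c[:,0],c[:,1],0,m,pose)
print('top17',top.round(1).tolist()); print('bot0',bot.round(1).tolist())
for T in (top,np.r_[bot[:2],top[2:]]):
    d=T[2:].mean(0)-T[:2].mean(0); print('len',np.linalg.norm(d[:2]),'yaw',np.degrees(np.arctan2(d[1],d[0])),T.mean(0))
e=top[2]-top[3]; print('w',np.linalg.norm(e),np.degrees(np.arctan2(e[1],e[0]))+90,'copper mid',top[2:].mean(0))
D=np.load('pics/w1.npy'); print(D[237,320:324],pix2world('wrist',322,240,D[240,322],m,pose))
```

```text
top17 [[492.1, 328.1, 17.0], [506.4, 348.1, 17.0], [545.6, 321.6, 17.0], [530.7, 300.2, 17.0]]
bot0 [[494.9, 325.4, 0.0], [510.1, 346.7, 0.0], [552.0, 318.4, 0.0], [536.1, 295.5, 0.0]]
len 47.45646621855681 yaw -34.93864387487697 [518.70879157 324.49893754  17.        ]
len 43.63991089824602 yaw -35.1324013750551 [520.31549323 323.46648688   8.5       ]
w 26.083434661862835 145.36637256336093 copper mid [538.16038553 310.90980441  17.        ]
[260.48016 258.96832 260.28558 260.05597] [[520.8491353  323.54024269  16.21259276]]
```

Run:
```python
from h import *
D=np.load('pics/w1.npy'); m=camera_model('wrist')
for uv in [(200,318),(205,330),(214,320),(210,313),(195,335),(180,355),(172,365),(440,320),(445,335),(460,355),(470,367),(428,315)]:
    print(uv,D[uv[1],uv[0]],pix2world('wrist',*uv,D[uv[1],uv[0]],m,(np.eye(3),np.zeros(3))).round(1))
```

```text
(200, 318) 133.28868 [[-10.6  -5.6 -46.8]]
(205, 330) 130.89258 [[ -7.6  -9.1 -44.2]]
(214, 320) 142.22029 [[ -5.1   2.  -44.3]]
(210, 313) 137.7815 [[-10.1  -1.  -44.5]]
(195, 335) 122.7278 [[-10.5 -16.7 -44.9]]
(180, 355) 112.552345 [[-10.3 -27.5 -46.1]]
(172, 365) 108.5495 [[ -9.9 -31.9 -46.9]]
(440, 320) 131.39691 [[-10.9  -7.5  43.5]]
(445, 335) 123.69143 [[-10.  -15.9  42.6]]
(460, 355) 113.079765 [[-10.  -27.1  43.6]]
(470, 367) 109.87054 [[ -8.5 -31.   45.4]]
(428, 315) 139.7621 [[-8.4  0.5 41.6]]
```

Grasp point is (520.2, 323.6) with yaw -34.8°, so the jaws are already over it. I'll go down and grip.

```bash
python3 -m crank '[[0,40,0,0,0.014,0,0],[0,80,0,0,0.014,0,0],[0,108,0,0,0.014,0,0],[0,118,0,0,0.014,0,0],[0,119,0,0,0.014,0,0],[0,119,0,0,0.014,0,0.6],[0,119,0,0,0.014,0,1],[0,119,0,0,0.014,0,1],[0,119,0,0,0.014,0,1],[0,119,0,0,0.014,0,1],[0,119,0,0,0.014,0,1],[0,119,0,0,0.014,0,1]]' 30
```

```text
time: 2.82
tool_pos: [520.9, 323.9, 22.2]
tcp_rot: [-89.9, -0.0, -34.8]
ft_force: [-0.1, -0.5, 5.3]
finger_gap: 25.4
```

```bash
python3 -m crank '[[0,-15,0,0,0,0,1],[0,-50,0,0,0,0,1],[0,-100,0,0,0,0,1],[0,-150,0,0,0,0,1],[0,-200,0,0,0,0,1],[0,-225,0,0,0,0,1],[0,-229,0,0,0,0,1],[0,-229,0,0,0,0,1]]' 40
python3 - <<'E'
from h import *
print(delta([578.8,-118.4,250.3],9.5,[520.3,323.6,250.3],-34.8))
s=sense(); print(s['tool_pos'],s['finger_gap'],s['ft_force'])
p,d=snapshot('wrist'); cv2.imwrite('pics/w2.png',p[:,:,::-1])
E
```

```text
time: 3.82
tool_pos: [519.9, 323.4, 249.4]
tcp_rot: [-90.1, 0.0, -34.8]
ft_force: [-0.4, 0.1, -0.8]
finger_gap: 25.1
(array([ 300.3,   -0. , -329.6]), array([-0.   , -0.773,  0.   ]))
[519.85685856 323.40348039 249.42157147] 25.095217880869935 [-0.41252339  0.09205404 -0.75872919]
```

View pics/w2.png

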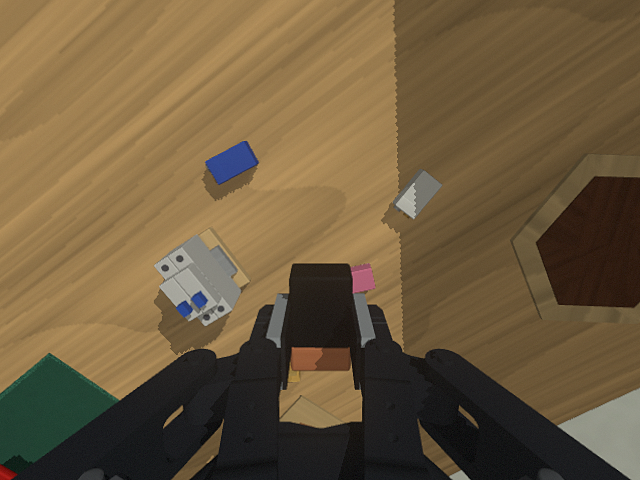

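The battery is held square between the pads at (320,315), with the copper end at +tool x, and the picture shows nothing else disturbed. Now carrying it over the flap.

```bash
python3 -m crank '[[15,0,-16,0,-0.05,0,1],[45,0,-50,0,-0.13,0,1],[80,0,-88,0,-0.22,0,1],[115,0,-126,0,-0.31,0,1],[150,0,-165,0,-0.40,0,1],[185,0,-203,0,-0.49,0,1],[220,0,-241,0,-0.58,0,1],[255,0,-280,0,-0.67,0,1],[280,0,-307,0,-0.74,0,1],[295,0,-324,0,-0.773,0,1],[300,0,-330,0,-0.773,0,1],[300,0,-330,0,-0.773,0,1]]' 40
python3 - <<'E'
from h import *
s=sense(); print(s['time'],s['tool_pos'],s['tcp_rot'],s['finger_gap'])
p,d=snapshot('wrist'); cv2.imwrite('pics/w3.png',p[:,:,::-1]); np.save('pics/w3.npy',d)
p,d=snapshot('top'); cv2.imwrite('pics/t3.png',p[:,:,::-1])
np.savez('pics/w3pose.npz',p=s['tool_pos'],r=s['tcp_rot'])
E
```

```text
time: 5.38
tool_pos: [577.5, -118.3, 249.0]
tcp_rot: [-89.9, 0.1, 9.4]
ft_force: [-0.0, -0.1, -0.4]
finger_gap: 25.2
5.375 [ 577.52508431 -118.31178404  248.97086675] [-89.9309395    0.11027434   9.39513235] 25.16839368076332
```

View pics/w3.png

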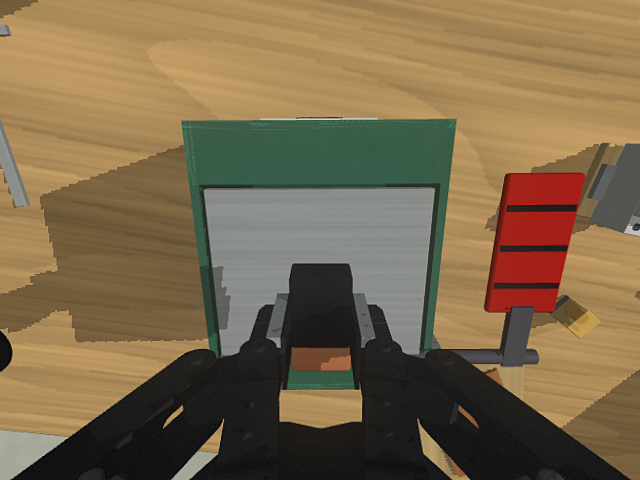

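View pics/t3.png

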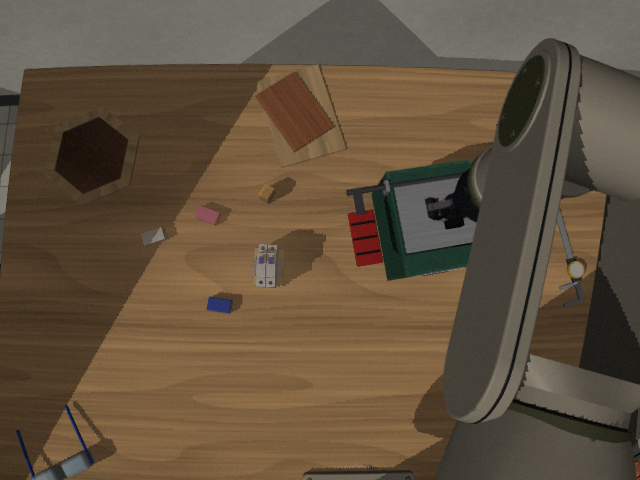

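The wrist view shows the battery over the flap. The flap's front corners are at (203,187) and (438,185), and the box's front corners at (183,122) and (456,119). The paddle's corners are (505,173), (584,173), (556,313) and (486,308). I'll check the box pose from these.

Run:
```python
from h import *
from scipy.optimize import least_squares
z=np.load('pics/w3pose.npz'); pose=(toR(z['r']),z['p']); m=camera_model('wrist')
obj=np.array([(-90,-75,170),(-90,75,170),(-51.5,-67,170),(-51.5,67,170),(-60,108,170),(-60,152,170),(30,152,170),(30,108,170)],float)
px=np.array([(183,122),(456,119),(203,187),(438,185),(505,173),(584,173),(556,313),(486,308)],float)
def bx(p,o): 
    R=toR([0,0,np.degrees(p[2])]); return o@R.T+[p[0],p[1],p[3]]
r=least_squares(lambda p:(proj('wrist',bx(p,obj),m,pose)-px).ravel(),[583,-117,.16,0],loss='soft_l1'); print(r.x,np.degrees(r.x[2])); print((proj('wrist',bx(r.x,obj),m,pose)-px).round(1).tolist())
for x in [(-5,0,0),(0,130,170),(-15,130,170)]: print(x,bx(r.x,np.array([x],float)).round(1))
```

```text
[ 5.83881953e+02 -1.18412509e+02  1.72051110e-01 -2.95218705e+00] 9.857802478466649
[[-0.1, -1.3], [-0.3, -0.5], [2.5, 3.4], [-3.8, 3.6], [2.3, 0.0], [1.5, -1.0], [-2.5, -1.6], [-0.7, 3.5]]
(-5, 0, 0) [[ 579.  -119.3   -3. ]]
(0, 130, 170) [[561.6   9.7 167. ]]
(-15, 130, 170) [[546.8   7.1 167. ]]
```

Both fits agree to within 1–2 mm. Lowering onto the flap, gently at the end.

```bash
python3 -m crank '[[0,15,0,0,0,0,1],[0,32,0,0,0,0,1],[0,46,0,0,0,0,1],[0,52,0,0,0,0,1],[0,54,0,0,0,0,1],[0,55,0,0,0,0,1],[0,56,0,0,0,0,1],[0,56,0,0,0,0,1],[0,56,0,0,0,0,1]]' 40
python3 - <<'E'
from h import *
s=sense(); print(s['time'],s['tool_pos'],s['ft_force'])
p,d=snapshot('side'); cv2.imwrite('pics/s4.png',cv2.resize(p[100:260,220:420],(800,600),interpolation=cv2.INTER_CUBIC)[:,:,::-1])
E
```

```text
time: 6.6
tool_pos: [578.2, -118.6, 194.5]
tcp_rot: [-90.0, -0.0, 9.5]
ft_force: [0.6, 0.8, -1.0]
finger_gap: 25.0
6.6 [ 578.18398016 -118.61842532  194.52536416] [ 0.63161159  0.84175059 -0.99391255]
```

View pics/s4.png

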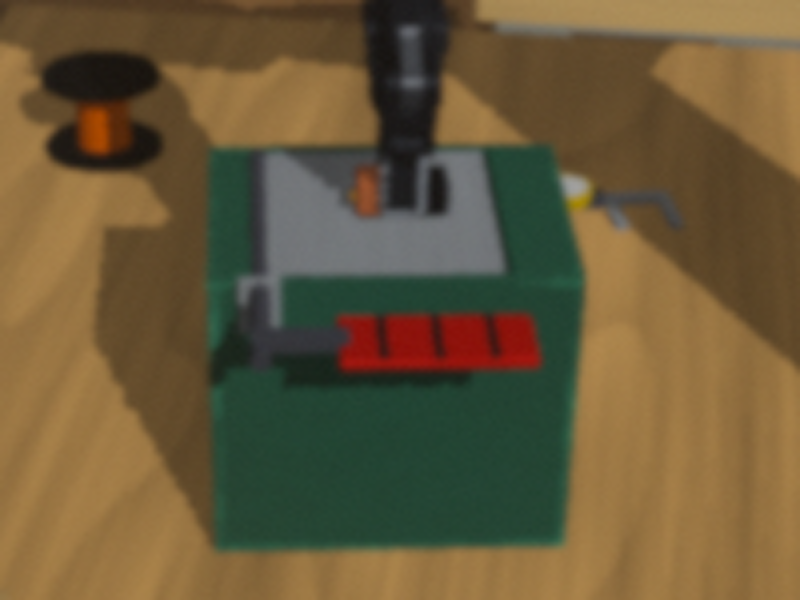

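The side view shows the battery level and just above the flap, at (400,195) in the crop. No contact force yet, so I'll go down a few millimetres more, slowly.

```bash
python3 -m crank '[[0,1,0,0,0,0,1],[0,2,0,0,0,0,1],[0,2.5,0,0,0,0,1],[0,2.5,0,0,0,0,1]]' 40
python3 - <<'E'
from h import *
s=sense(); print(s['tool_pos'],s['ft_force'],s['wrist_torque'])
E
```

```text
time: 7.15
tool_pos: [578.1, -118.6, 192.2]
tcp_rot: [-90.0, -0.0, 9.5]
ft_force: [-2.7, 0.9, 3.2]
finger_gap: 25.1
[ 578.08688621 -118.57574575  192.15738446] [-2.72641352  0.88561723  3.16674471] [0.11096849 0.46489246 0.01483301]
```

Contact on the flap (about 4 N). Releasing, then rising straight up.

```bash
python3 -m crank '[[0,-0.5,0,0,0,0,0.6],[0,-0.5,0,0,0,0,0.5],[0,-0.5,0,0,0,0,0.3],[0,-0.5,0,0,0,0,0.3],[0,-0.5,0,0,0,0,0.3],[0,-8,0,0,0,0,0.3],[0,-25,0,0,0,0,0.3],[0,-55,0,0,0,0,0.3],[0,-58,0,0,0,0,0.3],[0,-58,0,0,0,0,0.3]]' 20
python3 - <<'E'
from h import *
s=sense(); print(s['time'],s['tool_pos'],s['tcp_rot'],s['finger_gap'])
p,d=snapshot('wrist'); cv2.imwrite('pics/w5.png',p[:,:,::-1]); np.save('pics/w5.npy',d)
np.savez('pics/w5pose.npz',p=s['tool_pos'],r=s['tcp_rot'])
p,d=snapshot('side'); cv2.imwrite('pics/s5.png',cv2.resize(p[100:260,220:420],(800,600),interpolation=cv2.INTER_CUBIC)[:,:,::-1])
E
```

```text
time: 8.4
tool_pos: [578.4, -118.7, 250.5]
tcp_rot: [-90.0, -0.1, 9.5]
ft_force: [-0.0, 0.0, -0.5]
finger_gap: 59.8
8.4 [ 578.39070631 -118.67614056  250.53556972] [-9.00362633e+01 -6.96217376e-02  9.46637831e+00] 59.80309594065184
```

View pics/w5.png

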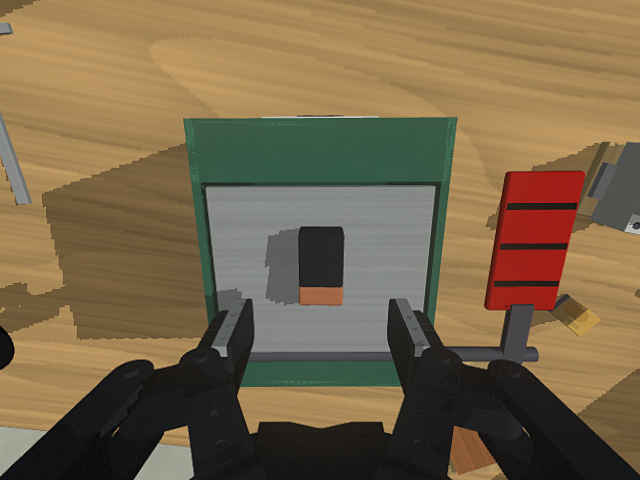

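View pics/s5.png

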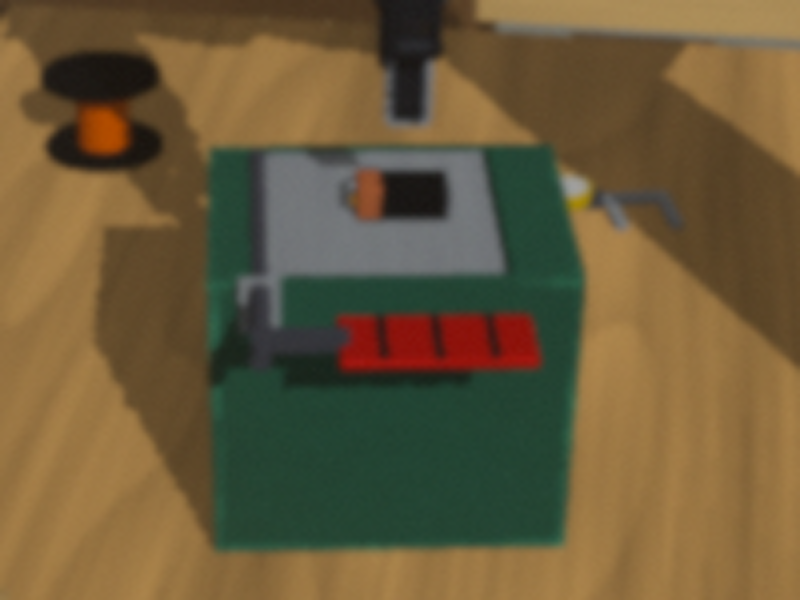

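The battery lies flat on the shut flap, copper end towards the hinge, at about (321,265) in the wrist view. The fingers are clear of it. Now shut the fingers and move over the press point on the paddle, at (0,130) in the box frame, stopping just above it.

```bash
python3 -m crank '[[2,0,15,0,0,0,0.5],[5,0,50,0,0,0,1],[5,0,95,0,0,0,1],[5,0,122,0,0,0,1],[5,0,130,0,0,0,1],[5,0,130,0,0,0,1],[5,15,130,0,0,0,1],[5,35,130,0,0,0,1],[5,45,130,0,0,0,1],[5,47,130,0,0,0,1],[5,47,130,0,0,0,1]]' 40
python3 - <<'E'
from h import *
s=sense(); print(s['time'],s['tool_pos'],s['tcp_rot'],s['finger_gap'],s['ft_force'])
p,d=snapshot('wrist'); cv2.imwrite('pics/w6.png',p[:,:,::-1])
p,d=snapshot('side'); cv2.imwrite('pics/s6.png',cv2.resize(p[100:260,220:420],(800,600),interpolation=cv2.INTER_CUBIC)[:,:,::-1])
E
```

```text
time: 9.88
tool_pos: [561.7, 10.3, 202.8]
tcp_rot: [-90.0, 0.0, 9.5]
ft_force: [0.1, 0.5, 1.1]
finger_gap: 0.1
9.875 [561.71411589  10.29478116 202.80878909] [-9.00015283e+01  2.51524492e-03  9.45266474e+00] 0.10996206328382976 [0.06335846 0.51348134 1.09079939]
```

View pics/w6.png

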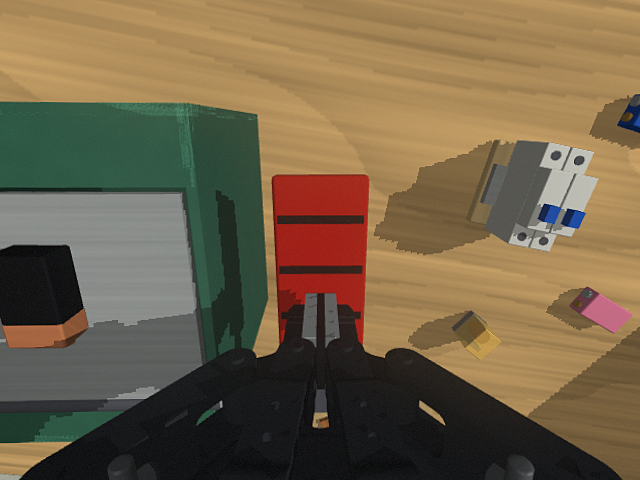

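View pics/s6.png

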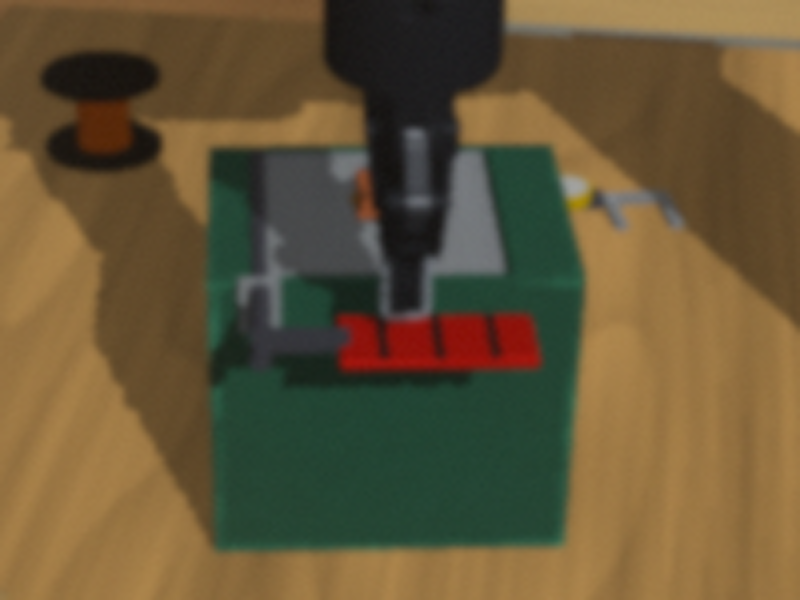

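The shut fingers are centred over the red paddle at (320,310), a bit to the hinge side of its centre, with about 14 mm of clearance. Pressing down now.

```bash
python3 -m crank '[[0,5,0,0,0,0,1],[0,10,0,0,0,0,1],[0,13,0,0,0,0,1],[0,16,0,0,0,0,1],[0,20,0,0,0,0,1],[0,25,0,0,0,0,1],[0,30,0,0,0,0,1],[0,35,0,0,0,0,1],[0,40,0,0,0,0,1],[0,45,0,0,0,0,1],[0,50,0,0,0,0,1]]' 40
python3 - <<'E'
from h import *
s=sense(); print(s['time'],s['tool_pos'],s['tcp_rot'],s['finger_gap'],s['ft_force'])
p,d=snapshot('side'); cv2.imwrite('pics/s7.png',cv2.resize(p[100:260,220:420],(800,600),interpolation=cv2.INTER_CUBIC)[:,:,::-1])
E
```

```text
time: 11.35
tool_pos: [563.2, 10.4, 153.9]
tcp_rot: [-90.1, -0.2, 9.5]
ft_force: [1.4, -0.8, 7.1]
finger_gap: 0.1
11.35 [563.21131538  10.38513875 153.90043272] [-90.05095109  -0.22095672   9.4669084 ] 0.10135274345569419 [ 1.43540852 -0.81148767  7.12224922]
```

View pics/s7.png

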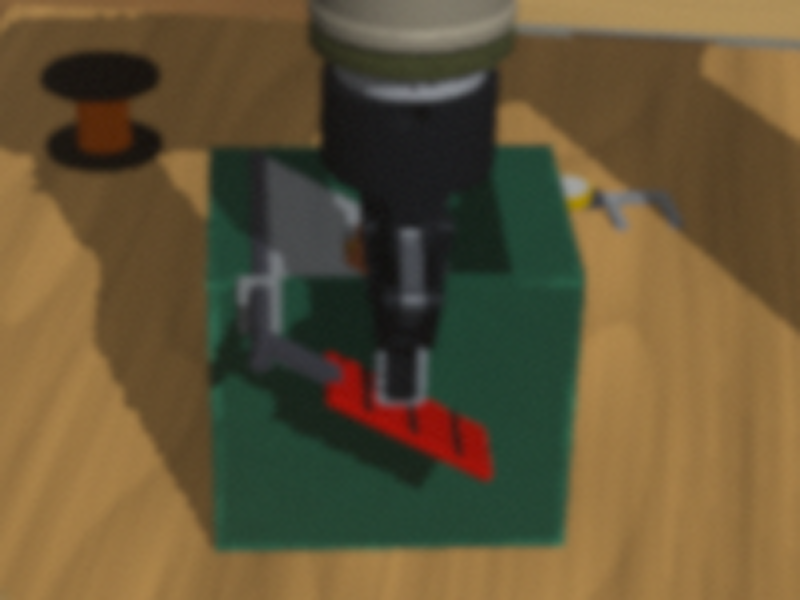

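The paddle and flap are tipped about 0.5 rad under 7 N, and the battery is still on the flap. I'll press on to about 0.8 rad and wait there.

```bash
python3 -m crank '[[0,5,0,0,0,0,1],[0,10,0,0,0,0,1],[0,15,0,0,0,0,1],[0,20,0,0,0,0,1],[0,25,0,0,0,0,1],[0,29,0,0,0,0,1],[0,29,0,0,0,0,1],[0,29,0,0,0,0,1],[0,29,0,0,0,0,1],[0,29,0,0,0,0,1]]' 40
python3 - <<'E'
from h import *
s=sense(); print(s['time'],s['tool_pos'],s['tcp_rot'],s['finger_gap'],s['ft_force'])
p,d=snapshot('side'); cv2.imwrite('pics/s8.png',cv2.resize(p[100:260,220:420],(800,600),interpolation=cv2.INTER_CUBIC)[:,:,::-1])
p,d=snapshot('wrist'); cv2.imwrite('pics/w8.png',p[:,:,::-1])
p,d=snapshot('top'); cv2.imwrite('pics/t8.png',cv2.resize(p[130:300,330:530],(706,600),interpolation=cv2.INTER_CUBIC)[:,:,::-1])
E
```

```text
time: 12.65
tool_pos: [562.0, 10.2, 124.2]
tcp_rot: [-90.0, -0.0, 9.5]
ft_force: [-3.7, -0.9, 6.8]
finger_gap: -0.1
12.65 [561.99229227  10.22109832 124.17114044] [-9.00317113e+01 -4.52448938e-02  9.46237257e+00] -0.07737657797312415 [-3.67983304 -0.91364632  6.79494847]
```

View pics/s8.png

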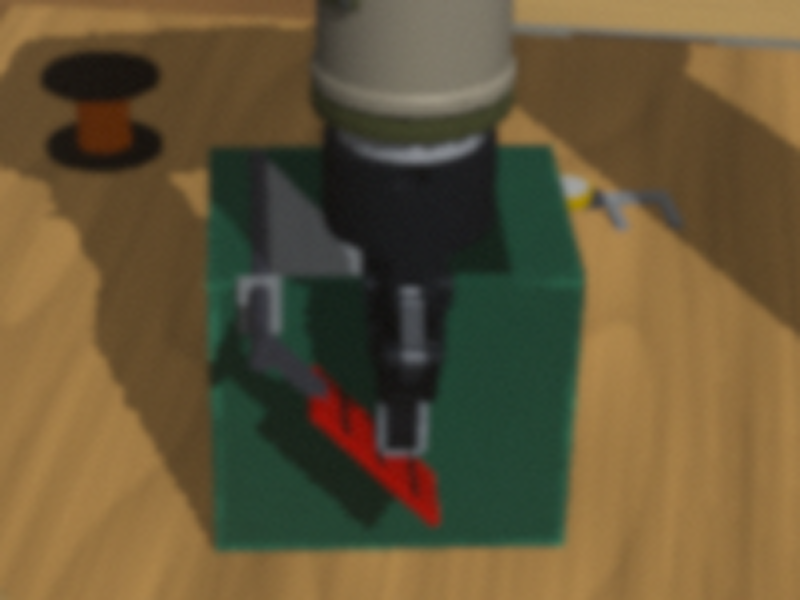

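View pics/w8.png

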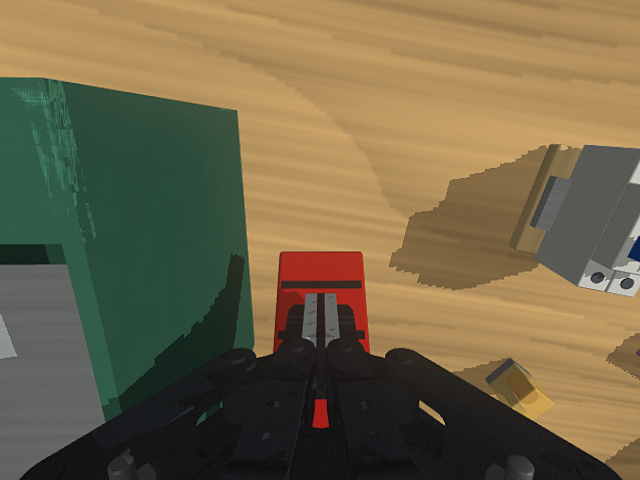

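View pics/t8.png

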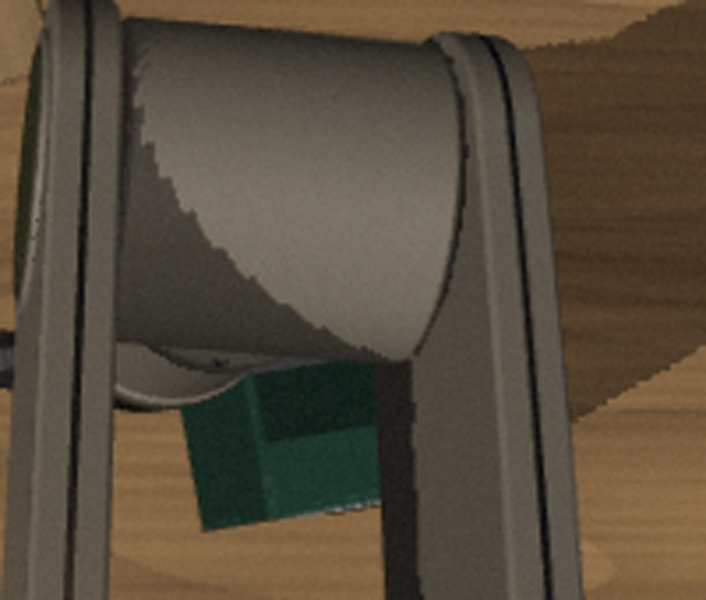

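The side view shows the paddle at about 0.8 rad, and bare steel where the copper band was a moment ago, around (345,260). So the battery has slid off the visible part of the flap. Now easing the paddle up slowly, 3–4 mm per row.

```bash
python3 -m crank '[[0,-2,0,0,0,0,1],[0,-5,0,0,0,0,1],[0,-8,0,0,0,0,1],[0,-11,0,0,0,0,1],[0,-14,0,0,0,0,1],[0,-17,0,0,0,0,1],[0,-20,0,0,0,0,1],[0,-23,0,0,0,0,1],[0,-26,0,0,0,0,1],[0,-29,0,0,0,0,1],[0,-32,0,0,0,0,1],[0,-35,0,0,0,0,1]]' 40
python3 -m crank '[[0,-3,0,0,0,0,1],[0,-6,0,0,0,0,1],[0,-8,0,0,0,0,1],[0,-10,0,0,0,0,1],[0,-12,0,0,0,0,1],[0,-14,0,0,0,0,1],[0,-16,0,0,0,0,1],[0,-18,0,0,0,0,1],[0,-20,0,0,0,0,1],[0,-22,0,0,0,0,1],[0,-24,0,0,0,0,1]]' 40
```

```text
time: 14.3
tool_pos: [560.0, 10.2, 157.5]
tcp_rot: [-90.0, 0.2, 9.5]
ft_force: [-7.2, -1.9, 3.2]
finger_gap: -0.2
time: 15.68
tool_pos: [561.4, 10.3, 182.7]
tcp_rot: [-90.0, 0.0, 9.5]
ft_force: [-3.5, -0.9, 4.5]
finger_gap: -0.3
```

Run:
```python
from h import *
s=sense(); print(s['time'],s['tool_pos'],s['tcp_rot'],s['ft_force'])
p,d=snapshot('side'); cv2.imwrite('pics/s9.png',cv2.resize(p[100:260,220:420],(800,600),interpolation=cv2.INTER_CUBIC)[:,:,::-1])
```

```text
15.675 [561.42980869  10.34390053 182.6853509 ] [-9.00057686e+01  3.22554277e-02  9.46347590e+00] [-3.48760955 -0.92690487  4.45679629]
```

View pics/s9.png

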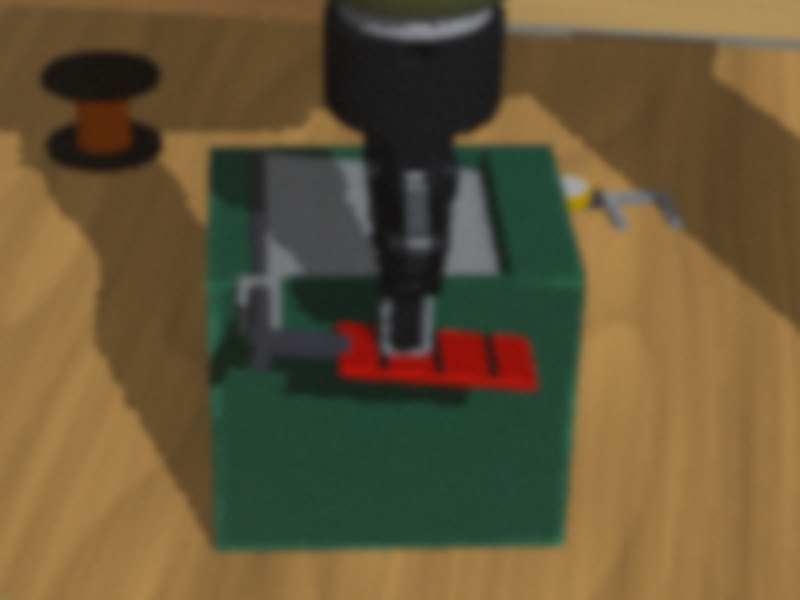

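The battery is not on the visible flap, and the paddle is about 0.1 rad from shut. Finishing slowly.

```bash
python3 -m crank '[[0,-1,0,0,0,0,1],[0,-2,0,0,0,0,1],[0,-3,0,0,0,0,1],[0,-4,0,0,0,0,1],[0,-5,0,0,0,0,1],[0,-6,0,0,0,0,1],[0,-7,0,0,0,0,1],[0,-8,0,0,0,0,1],[0,-9,0,0,0,0,1],[0,-10,0,0,0,0,1],[0,-12,0,0,0,0,1],[0,-14,0,0,0,0,1]]' 40
python3 -m crank '[[0,-10,0,0,0,0,1],[0,-35,0,0,0,0,1],[0,-75,0,0,0,0,1],[0,-115,0,0,0,0,1],[-20,-140,30,0,0,0,1],[-40,-150,70,0,0,0,1],[-60,-150,110,0,0,0,1],[-80,-150,130,0,0,0,1],[-80,-150,130,0,0,0,1]]' 40
python3 - <<'E'
from h import *
s=sense(); print(s['time'],s['tool_pos'],s['ft_force'])
p,d=snapshot('side'); cv2.imwrite('pics/s10.png',p[:,:,::-1])
p,d=snapshot('top'); cv2.imwrite('pics/t10.png',p[:,:,::-1]); np.save('pics/t10.npy',d)
E
```

```text
time: 17.23
tool_pos: [561.7, 10.5, 197.0]
tcp_rot: [-90.0, -0.0, 9.5]
ft_force: [0.2, 0.3, -0.6]
finger_gap: 0.2
time: 18.35
tool_pos: [460.5, 126.7, 348.1]
tcp_rot: [-90.0, -0.1, 9.6]
ft_force: [1.0, 0.3, 0.4]
finger_gap: 0.0
18.35 [460.49458419 126.69647938 348.10040241] [0.98489489 0.3139412  0.38201696]
```

View pics/s10.png

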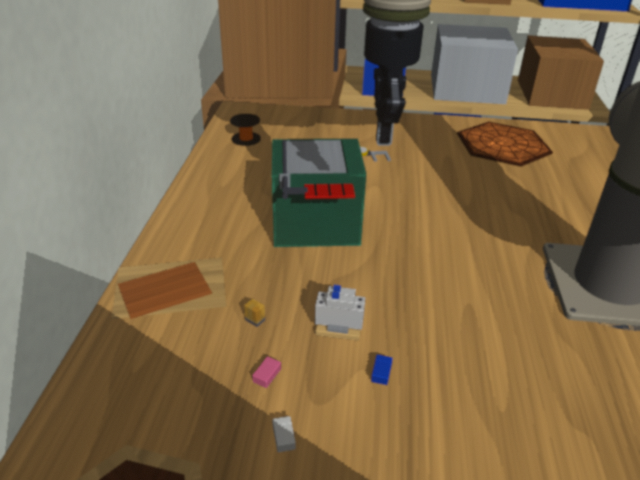

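View pics/t10.png

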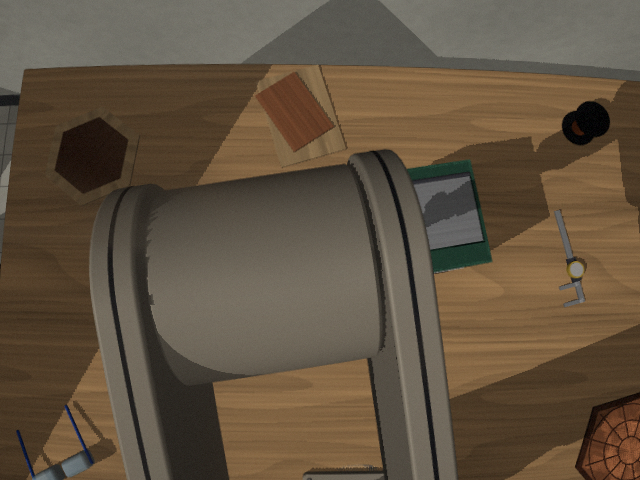

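Run:
```python
import cv2,numpy as np
a=cv2.imread('pics/side0.png');b=cv2.imread('pics/s10.png')
cv2.imwrite('pics/c10.png',np.hstack([cv2.resize(x[125:255,255:385],(400,400),interpolation=cv2.INTER_CUBIC) for x in (a,b)]))
g=lambda x:cv2.cvtColor(x,cv2.COLOR_BGR2HSV)
for n,x in (('before',a),('after',b)):
    h=g(x); red=((h[...,0]<8)|(h[...,0]>172))&(h[...,1]>180)&(h[...,2]>60); red[:150]=0;red[:,:290]=0;red[220:]=0
    v,u=np.nonzero(red); print(n,'paddle',u.min(),u.max(),v.min(),v.max(),u.mean().round(1),v.mean().round(1))
    am=(h[...,0]>15)&(h[...,0]<30)&(h[...,1]>150); am2=np.zeros_like(am); am2[290:335,235:275]=am[290:335,235:275]
    v,u=np.nonzero(am2); print('relay',u.mean().round(1),v.mean().round(1),len(u))
```

```text
before paddle 305 354 184 197 329.9 190.9
relay 254.1 309.5 400
after paddle 305 354 184 198 329.4 191.2
relay 254.1 309.5 402
```

View pics/c10.png

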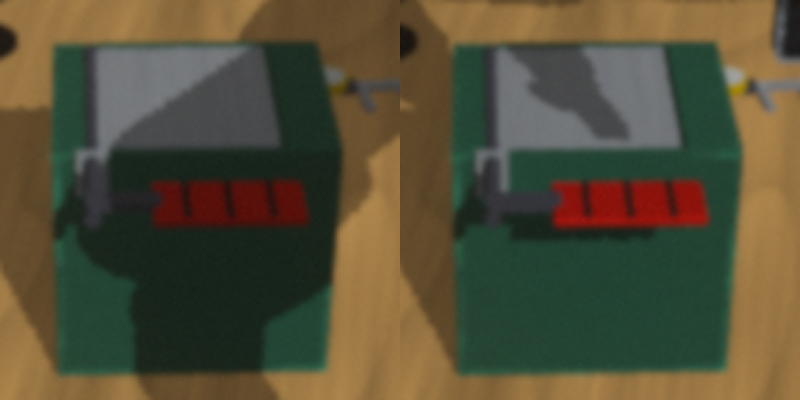

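The before and after crops match: the paddle is level in the same place and the flap is flush and empty, with only the gripper's shadow on it. The relay centroid has not moved, at (254.1, 309.5) in both. Handing in.

Run:
```python
from bench import *
print(hand_in())
```

```text
the job is handed in; nothing more can be done
None
```

I laid the black and copper battery on the shut flap and let go of it. I then pressed the red paddle straight down to about 0.8 rad so the battery slid off, and eased it back up over about 4 s until it was shut. I handed in with the arm well clear, after about 18.5 s on the robot's clock.

**Last checks:**
- **Flap:** it is empty and flush, and the paddle is within 1 pixel of where it started in the side view.
- **Relay:** it has not moved; its centroid is the same pixel before and after.
- **Battery:** it is gone from the flap and nowhere on the table in view. I could not see inside the box, so its rest there is inferred rather than seen.
- **Closing speed:** I did not measure the flap's speed directly. The fingers rose at about 25 mm/s or less. They were still pressing on the paddle about 0.1 rad from shut, then rose at about 8 mm/s until they were clear.

No check failed or disagreed. The two box measurements agreed to within about 1–2 mm in position, though the wrist fit put the box about 3 mm low.

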